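# Press-and-twist the cap off the strainer housing

### The arm

A 6-joint arm with a two-finger parallel gripper is mounted at the origin on the work surface; the furniture and walls round the work are solid. World frame = base frame: x ahead of the robot, y to its left, z up, the work surface at z = 0. Lengths are in mm, angles in rad, forces in N, time in s.
With the tool pointing down it reaches from about 350 to 875 mm from the base axis. Payload 4.2 kg.
Tool frame: the origin (TCP) lies at the very end of the fingers, on their centre line; the grasp point (between the pads) lies 19 mm behind it (arm.grip_point_offset is the distance from the TCP to the grasp point, in mm); z points along the fingers, y is the direction in which the jaws open and shut (so a half turn about z gives the same grasp; the last joint's range is limited). The gripper opens to 85 mm and grips with 20 to 120 N. Pads are 22 mm wide; open, the fingers measure 114 mm over their backs; the gripper's body (76 mm by 85 mm) begins 54 mm behind the grasp point. The pads swing forward as they close: fully open they stand 13 mm farther back than shut.
Start: joints at [1.566, 0.385, 0.008, 0, -1.194, -0.259], TCP at [162.937, 603.366, 231.312] pointing down, gripper open.
Joint ranges: [-3.14, 3.14], [-1.21, 2.06], [-1.07, 1.41], [-3.16, 2.05], [-2.99, -0.16], [-3.1, 3.1]. Speed limits (rad/s): [2.79, 2.79, 3.14, 3.14, 3.14, 3.14].

### API

Orientations are given as a unit quaternion [x, y, z, w].
In Python, from bench import arm gives the robot as it stands.
- The arm moves only by the tool drive_tool, never from a script. Its argument "steps" is a list of rows, each a list of 5 numbers: the shift along the tool's x, y, z in m, then the turn about the tool's z in degrees, then the finger opening in m, from 0 to 0.0854. A call has 1 to 20 rows; each row shifts and turns the commanded pose from where the row before left it, along the tool's axes as they then stand; what a row does not reach is not made up. A row lasts 1/10 s, in which the tool goes at most 50 mm and 8.59 degrees, less where a joint would pass 70% of its speed; a pose out of reach is approached as far as the arm can. A call is refused whole if a number of a shift passes 0.05 or a number of a turn 8.59, either way. A call with a gripper value outside its range is refused whole. The fingers move at their own pace and stop on an object; the grip force is fixed at half the most. Time passes only in rows, so rows that do not move let the fingers close. It gives the time, the measured TCP pose, the force and the opening at its end, in the units of the state.
- arm.read_state(): the state, without advancing time (a new reading comes with each control period).
- arm.get_image(name): name is "scene" or "side" or "wrist"; returns (picture, depth): 384x512x3 uint8, blue, green, red; 384x512 float32, mm along the optical axis (not along the pixel's ray), 0 where there is no reading.
- arm.camera_params(name): a dict with "K" (3x3 intrinsics, pixels), "dist" ([k1, k2, p1, p2, k3] as OpenCV has them; the pictures are not rectified), "world_to_cam" (4x4, takes a point from world to camera coordinates); the wrist camera has in their place "mount" (4x4, takes a point from camera to tool coordinates, whose origin is the TCP and whose axes are the flange's). Camera axes: x right, y up, looking along -z (the intrinsics and any distortion apply to the point x, -y, -z); pixel columns grow to the right and rows downward; lengths in mm; the calibration is good to about 2 mm. A picture is of the moment at which its call begins: read the wrist's pose just before it. camera_params takes no time and is no camera call.
- arm.job_done(): hands the job in, once; it reports no verdict.
The state is a dict: "clock": time; "joints": joint angles; "joint_vel": joint speeds; "joint_efforts": joint torques, N m; "position": TCP position; "ee_rot": TCP orientation; "contact_force": force on the tool from outside, world axes, zero at the start; "wrist_torque": the same for the moment, N m; "gripper_width": finger opening in mm.
Only numpy, scipy, OpenCV 4.12 (cv2) and the standard library are available. Lean on these libraries where they do the work, as an engineer would, in place of code of your own. Each camera call takes 0.05 s, during which the arm holds its last target.

### The job

Take the blue sprung safety cap off the steel strainer housing so that the strainer can be cleaned: press it down past its catch, keep it pressed while you twist it anticlockwise (seen from above) until its bar points at the green marks on the rim, and lift it straight out. Then stand it gently upright in the middle of the steel dish that lies on the table top (not the pan on the scale). Do not force the cap against its catch or stops, and leave the bottles, the beaker, the tape roll and the ferrule where they are.

Things in the scene. Friction and masses are not known exactly. Their poses are not given: they have to be found in the camera images.
- housing: steel strainer housing fixed to the table: foot flange 110 mm wide with four bolts, barrel 80 mm, neck 72 mm wide with its rim 90 mm above the table, short pipe stub low on the +x side. Origin: centre of the underside, on the axis of neck and cap; z up. Inside: a bayonet with a spring that pushes the locked cap's lugs up into a catch, between teeth on both sides
- neck_rim (a point): centre of the neck's rim. Catch depth is hidden and differs per unit: the cap must go down 3 to 18 mm for its lugs to clear the teeth; 1.5 mm deeper is a firm stop, all round the turn. Spring: about 6 N at the start of the push, 9 N at most above the stop. Hold 4 to 8 N more on the stop while turning; meet it slowly (10 mm/s); over 35 N in all between cap and housing harms it
- release_mark (a point): one of two green marks on the rim, 60 degrees anticlockwise from above (positive about z) from the two red marks (locked, on the housing's x axis). By 40 degrees of turn the teeth are past; the turn ends on a stop at 60 to 66 degrees, lugs under the release slots: let up there, the spring lifts the cap 6 mm above its locked height; lifted straight up 28 mm it is out of the neck
- cap_grip (a point): centre of the loose cap's (0.1-0.16 kg) blue grip bar: 46 mm long (x), 14 thick (y: pinch across here from above), 40 tall (z), on a blue disc 56 mm wide, 6 thick, on a 32 mm steel stem with lugs at its foot along x. Point is 20 mm below the bar's top, 20 above the disc, 71 above the flat foot it can stand on. Locked: x along the housing's x, point 137 mm above the table, disc 21 mm above the rim
- dish_top (a point): centre of the upper face of a flat round steel dish, 129 mm across and 6 mm high, fixed on the table top; z up
- bottle_a: gold oval bottle with white top, 52x26x97 mm, bystander; origin at the centre of its underside
- bottle_b: second such bottle, bystander; origin at the centre of its underside
- beaker_a: small white cup, 58 mm across, 61 mm tall, bystander; origin at the centre of its underside
- tape_a: roll of tape lying flat, 103 mm across, 48 mm tall, bystander; origin at the centre of its underside
- ferrule_a: white flanged sleeve, 50 mm across, 30 mm tall, bystander; origin at the centre of its underside
Mind the look-alikes: they are no part of the job. There is more than one size of the part that bears cap_grip; the job needs the largest.

How it is judged (in metres and radians):
On the way, in this order (a step that is already met when the one before it is completed fails the run):
1. the cap, still seated in the neck, is twisted past its catch to the release (45 degrees or more from locked) (angle between the x axis of cap_grip and the x axis of housing, either way round above 0.785 rad and horizontal distance between cap_grip and housing below 0.01 m and z of cap_grip in the frame of housing below 0.146 m), for 0.1 s.
2. the cap is lifted clear of the neck (z of cap_grip in the frame of housing above 0.163 m), for 0.1 s.
At the end, for the whole second after the job is handed in: the cap stands upright (within 7 degrees) on its foot on the steel dish, its axis within 35 mm of the dish's centre, let go and at rest (horizontal distance between cap_grip and dish_top below 0.035 m and z of cap_grip in the frame of dish_top between 0.066 and 0.076 m and angle between cap_grip's own z axis and vertical below 0.12 rad); the robot touches nothing.
It fails at once if the cap is forced against the catch, the stops or the neck: more than 35 N between cap and housing (contact force between cap and housing above 35 N).
It fails at once if the cap is dropped or banged onto the dish: moving faster than 0.3 m/s within 5 mm of standing on it (horizontal distance between cap_grip and dish_top below 0.06 m and z of cap_grip in the frame of dish_top below 0.076 m and linear speed of cap above 0.3 m/s).
It fails at once if a bystander is moved more than 30 mm (distance of any of bottle_a, bottle_b, beaker_a, tape_a, ferrule_a from where it was at the start of the episode above 0.03 m).
It also fails if it takes over 59 s, if anything falls off the work surface, if the arm or the gripper's body presses on something with over 40 N, if the wrist force passes 120 N, or if a joint passes its speed limit or range.

## Working session

There is one attempt and no reset: what is moved stays moved. The work goes in short steps, Python scripts to look and compute and a tool call to move; the robot and the scene stay as the last step left them, time stands still between calls to the robot, and variables do not carry over. Pictures are saved under pics/ and viewed, and the job is handed in when it is done.

Besides the shell and the picture viewer there is one more tool, called after "Call:" by a JSON object that holds its "name" and its "arguments", one argument or row to a line. drive_tool: Moves the arm, as the interface text tells. Its arguments: {"type":"object","properties":{"steps":{"type":"array"}},"required":["steps"]}

```bash
ls; mkdir -p pics; cat > h.py <<'E'
from bench import arm
import numpy as np, cv2
def px2w(name,u,v,d,cp=None,state=None):
    cp=cp or arm.camera_params(name)
    K=np.array(cp["K"]);dist=np.array(cp["dist"])
    n=cv2.undistortPoints(np.array([[[u,v]]],float),K,dist)[0,0]
    p=np.array([n[0]*d,-n[1]*d,-d,1])
    return (np.linalg.inv(np.array(cp["world_to_cam"]))@p)[:3]
def grid(name,cp,dep):
    K=np.array(cp["K"]);dist=np.array(cp["dist"])
    h,w=dep.shape
    uv=np.stack(np.meshgrid(np.arange(w),np.arange(h)),-1).reshape(-1,1,2).astype(float)
    n=cv2.undistortPoints(uv,K,dist).reshape(h,w,2)
    p=np.stack([n[...,0]*dep,-n[...,1]*dep,-dep,np.ones_like(dep)],-1)
    return (p@np.linalg.inv(np.array(cp["world_to_cam"])).T)[...,:3]
E
python3 - <<'E'
from h import *
print(arm.read_state())
for n in("scene","side","wrist"):
    im,d=arm.get_image(n); cv2.imwrite(f"pics/{n}0.png",im); np.save(f"{n}0.npy",d); print(arm.camera_params(n))
E
```

```text
pics
{'clock': 0.0, 'joints': array([ 1.56558819e+00,  3.85605087e-01,  6.58353594e-03, -4.95982794e-04,
       -1.19401369e+00, -2.58623644e-01]), 'joint_vel': array([-5.32627617e-05, -5.86239718e-04, -5.69124811e-04,  1.97504423e-04,
        1.11306946e-03, -4.14405170e-04]), 'joint_efforts': array([-4.81092920e-04, -3.92287624e+01,  1.88404083e+01,  4.18632209e+00,
       -4.59770745e-03,  4.38900244e-06]), 'position': array([162.80433509, 602.79818022, 230.17620209]), 'ee_rot': array([ 9.91299022e-01, -1.31624250e-01, -8.71806166e-05,  1.13961190e-03]), 'contact_force': array([ 0.78407307,  0.70761782, -0.6620849 ]), 'wrist_torque': array([-0.01367998, -0.05671083,  0.06721459]), 'gripper_width': 85.08106098526454}
{'K': array([[456.11344537,   0.        , 254.49522605],
       [  0.        , 456.11344537, 190.71506675],
       [  0.        ,   0.        ,   1.        ]]), 'dist': array([-0.17455783,  0.        ,  0.        ,  0.        ,  0.        ]), 'world_to_cam': array([[ 8.50045216e-01, -5.26557491e-01,  1.26625404e-02,
        -4.50362125e+02],
       [ 2.01907201e-01,  3
[... 719 characters left out ...]
  -1.16604760e+03],
       [ 0.00000000e+00,  0.00000000e+00,  0.00000000e+00,
         1.00000000e+00]])}
{'K': array([[271.84768672,   0.        , 255.73798077],
       [  0.        , 271.84768672, 193.57467505],
       [  0.        ,   0.        ,   1.        ]]), 'dist': array([-0.06563373,  0.        ,  0.        ,  0.        ,  0.        ]), 'mount': array([[-3.10779177e-05,  9.65278487e-01,  2.61222973e-01,
         6.63965716e+01],
       [ 9.99999947e-01,  1.14897869e-04, -3.05603003e-04,
         5.27470228e-02],
       [-3.25005968e-04,  2.61222950e-01, -9.65278439e-01,
        -1.42457525e+02],
       [ 0.00000000e+00,  0.00000000e+00,  0.00000000e+00,
         1.00000000e+00]])}
```

View pics/scene0.png

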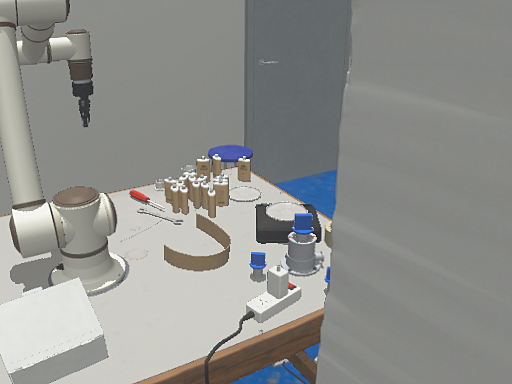

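View pics/side0.png

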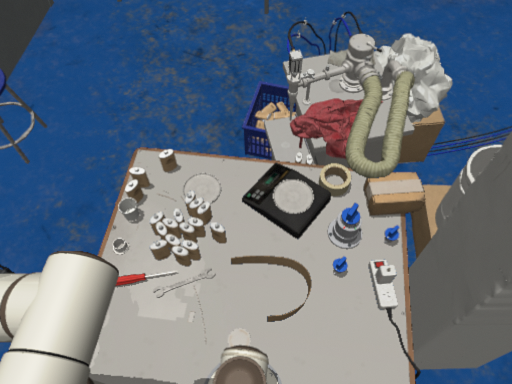

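View pics/wrist0.png

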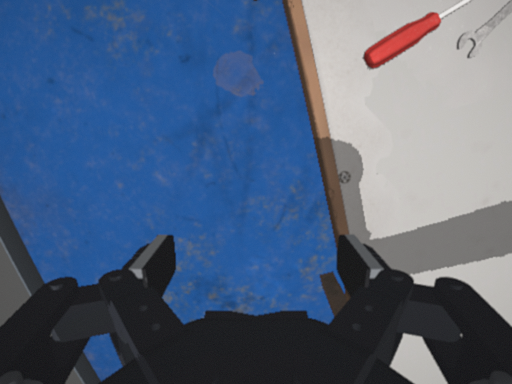

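```bash
python3 - <<'E'
from h import *
im=cv2.imread("pics/side0.png")
a=cv2.resize(im[190:280,300:410],None,fx=6,fy=6,interpolation=cv2.INTER_CUBIC);cv2.imwrite("pics/cropA.png",a)
a=cv2.resize(im[140:230,130:260],None,fx=6,fy=6,interpolation=cv2.INTER_CUBIC);cv2.imwrite("pics/cropB.png",a)
for n in("side","scene"):
    im=cv2.imread(f"pics/{n}0.png")
    d=np.load(n+"0.npy");cp=arm.camera_params(n);P=grid(n,cp,d);np.save(n+"P.npy",P)
    hsv=cv2.cvtColor(im,cv2.COLOR_BGR2HSV)
    m=((abs(hsv[...,0].astype(int)-108)<10)&(hsv[...,1]>190)&(hsv[...,2]>90)).astype(np.uint8)
    m&=(P[...,2]>15)
    N,l,s,c=cv2.connectedComponentsWithStats(m)
    for i in range(1,N):
        if s[i,4]>20:
            q=P[l==i];print(n,c[i],s[i],np.median(q,0),q.min(0),q.max(0))
P=np.load("sideP.npy")
for u,v in[(203,188),(203,180),(195,188),(212,190),(293,195),(240,330)]:print(u,v,P[v,u])
E
```

```text
side [345.59090909  25.36363636] [341  19   9  13  22] [1283.44844977 -210.35073215  184.43279947] [1256.67678422 -221.93402718  179.61393259] [1331.34172053 -190.86893005  190.45355611]
side [348.68932039 212.06796117] [342 204  15  17 103] [ 513.85664571 -243.8165526   147.60164291] [ 492.85776474 -263.33718737  108.98039638] [ 539.73715185 -228.74473295  159.23654139]
side [354.31343284 218.35820896] [349 212  10  12  67] [ 505.27950092 -266.82920535  115.27832786] [ 487.92955146 -276.4513449   110.39328046] [ 528.98426934 -249.25002375  124.84048808]
side [392.02298851 232.94252874] [386 227  12  13  87] [ 507.66116492 -391.48423994   40.21315249] [ 491.56929023 -410.50408112   32.29264851] [ 527.22045142 -375.58729305   73.64300847]
side [340.19607843 264.21568627] [334 258  13  13 102] [ 384.7398943  -236.91280012   41.27238009] [ 370.2823731  -256.10464335   33.30783936] [ 402.04570675 -220.21951419   76.40891326]
scene [303.375 214.75 ] [295 214  17   3  24] [ 519.10470044 -259.89376422  158.32861531] [ 497.76197763 -268.01395659  155.08315388] [ 533.87435261 -245.46809672  160.76907703]
scene [302.83333333 230.66666667] [293 229  19   4  42] [ 508.72526147 -271.46966233  119.16518647] [ -152.46947012 -1084.87946902   117.09866779] [ 529.63740535 -246.95004096  688.38142376]
203 188 [627.40897091 227.8563194   -0.81198757]
203 180 [656.96793373 233.12421676   3.34584904]
195 188 [622.07008015 254.11852064   2.42031494]
212 190 [625.25080866 196.59992426  -4.09829461]
293 195 [595.36404598 -78.72717454  67.00860765]
240 330 [171.78942965  32.1979078   -3.27380671]
```

View pics/cropA.png

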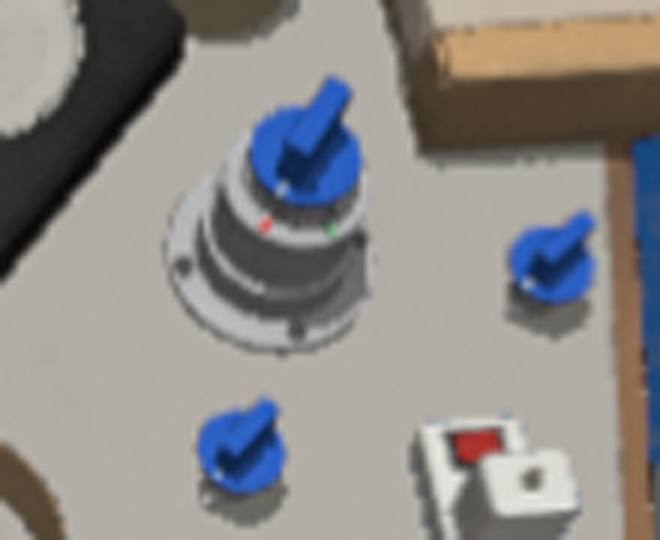

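View pics/cropB.png

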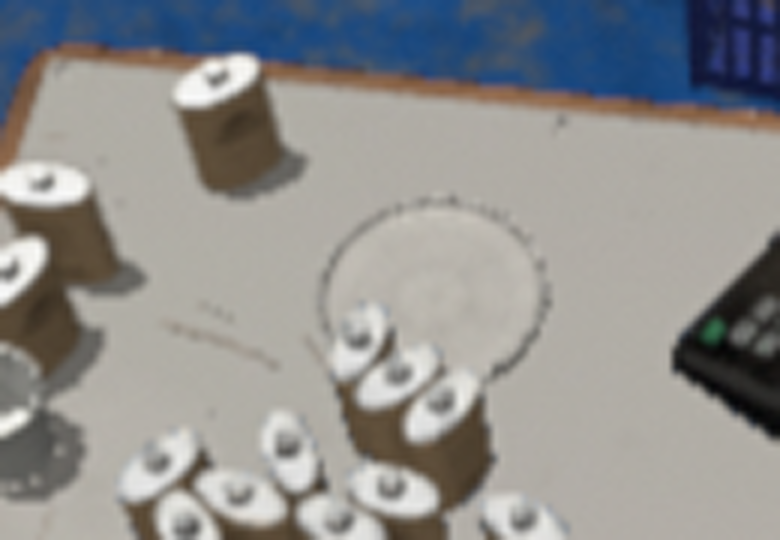

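```bash
python3 - <<'E'
from h import *
im=cv2.imread("pics/side0.png");P=np.load("sideP.npy")
hsv=cv2.cvtColor(im,cv2.COLOR_BGR2HSV)
m=((abs(hsv[...,0].astype(int)-108)<10)&(hsv[...,1]>150)&(P[...,2]>148)&(P[...,2]<165)&(abs(P[...,0]-515)<60)&(abs(P[...,1]+252)<60))
q=P[m];print(len(q),q.mean(0));e,v=np.linalg.eigh(np.cov(q[:,:2].T));print(e,v[:,1],np.degrees(np.arctan2(v[1,1],v[0,1])))
cp=arm.camera_params("side")
# ray-plane for red mark at z=90
def rp(u,v,z):
    a=px2w("side",u,v,500,cp);b=px2w("side",u,v,1500,cp);t=(z-a[2])/(b[2]-a[2]);return a+t*(b-a)
print(rp(344.1,227.5,90),rp(355.6,228.3,90))
print(P[195,395],P[178,335],P[200,250:300:10])
# dish ellipse points (crop/6+offset)
pts=[(320,290),(345,240),(440,203),(525,245),(545,290),(530,350),(490,380)]
q=np.array([rp(130+x/6,140+y/6,6) for x,y in pts])[:,:2]
A=np.c_[2*q,np.ones(len(q))];s=np.linalg.lstsq(A,(q**2).sum(1),rcond=None)[0];print(s[:2],np.sqrt(s[2]+s[0]**2+s[1]**2))
E
```

```text
64 [ 511.51516448 -252.69528079  154.56762934]
[ 15.23361004 157.50271797] [-0.88942583  0.45707952] 152.80118583034383
[ 486.09254634 -239.85582875   90.        ] [ 487.69297044 -273.89721489   90.        ]
[ 623.14268137 -395.19921367   85.80587891] [ 724.59512604 -217.59646289   -1.64465268] [[574.86895382  57.86422423  41.62555839]
 [572.14535459  24.80082773  52.97421385]
 [573.60611374  -7.3182271   57.18522347]
 [573.23133796 -39.27182828  64.41055192]
 [575.66395344 -70.85131168  66.90130315]]
[615.34632496 228.72271066] 64.68007383080248
```

Call:
{"name": "drive_tool", "arguments": {
  "steps": [
    [0,0,-0.03,0,0.0854]
  ]
}}

```text
clock: 0.25
position: [162.3, 600.8, 256.3]
ee_rot: [0.991, -0.132, -0.0, 0.006]
contact_force: [0.6, 0.7, -0.4]
gripper_width: 85.4
```

Call:
{"name": "drive_tool", "arguments": {
  "steps": [
    [0.02944,0.03858,0,0,0.0854],
    [0.02944,0.03858,0,0,0.0854],
    [0.02944,0.03858,0,0,0.0854],
    [0.02944,0.03858,0,0,0.0854],
    [0.02944,0.03858,0,0,0.0854],
    [0.02944,0.03858,0,0,0.0854],
    [0.02944,0.03858,0,0,0.0854],
    [0.02944,0.03858,0,0,0.0854],
    [0.02944,0.03858,0,0,0.0854],
    [0.02944,0.03858,0,0,0.0854],
    [0.02944,0.03858,0,0,0.0854],
    [0.02944,0.03858,0,0,0.0854],
    [0.02944,0.03858,0,0,0.0854],
    [0.02944,0.03858,0,0,0.0854],
    [0.02944,0.03858,0,0,0.0854],
    [0.02944,0.03858,0,0,0.0854],
    [0.02944,0.03858,0,0,0.0854],
    [0.02944,0.03858,0,0,0.0854],
    [0.02944,0.03858,0,0,0.0854]
  ]
}}

```text
clock: 2.15
position: [512.0, -252.2, 261.0]
ee_rot: [0.991, -0.132, -0.0, -0.0]
contact_force: [1.8, -0.0, 0.5]
gripper_width: 85.3
```

Call:
{"name": "drive_tool", "arguments": {
  "steps": [
    [0,0,0,8.5,0.0854],
    [0,0,0,8.5,0.0854],
    [0,0,0,8.5,0.0854],
    [0,0,0,8.5,0.0854],
    [0,0,0,8.5,0.0854],
    [0,0,0,8.5,0.0854],
    [0,0,0,8.5,0.0854],
    [0,0,0,8.5,0.0854],
    [0,0,0,8.5,0.0854],
    [0,0,0,8.5,0.0854],
    [0,0,0,8.5,0.0854],
    [0,0,0,8.5,0.0854],
    [0,0,0,8.5,0.0854],
    [0,0,0,8.5,0.0854],
    [0,0,0,8.5,0.0854],
    [0,0,0,8.5,0.0854],
    [0,0,0,8.5,0.0854],
    [0,0,0,8.5,0.0854],
    [0,0,0,8.5,0.0854],
    [0,0,0,8.5,0.0854]
  ]
}}

```text
clock: 4.15
position: [511.6, -250.0, 260.9]
ee_rot: [0.048, 0.999, 0.0, -0.0]
contact_force: [0.2, -0.3, 0.4]
gripper_width: 85.4
```

```bash
python3 - <<'E'
from h import *
s=arm.read_state();print(s["clock"],s["joints"],s["position"],s["ee_rot"])
E
```

```text
4.15 [-1.70257186e-01  2.70885000e-01 -8.31479138e-02 -2.45621386e-04
 -1.21753564e+00 -1.49590580e+00] [ 511.5890034  -250.0279912   260.93283235] [ 4.77077424e-02  9.98861256e-01  1.61555074e-04 -3.69128479e-04]
```

Call:
{"name": "drive_tool", "arguments": {
  "steps": [
    [0,0,0,8,0.0854],
    [0,0,0,8,0.0854],
    [0,0,0,5.9,0.0854],
    [0,0,0,0,0.0854],
    [0,0,0,0,0.0854]
  ]
}}

```text
clock: 4.65
position: [511.7, -250.1, 261.0]
ee_rot: [0.232, 0.973, 0.0, -0.0]
contact_force: [-1.0, 0.2, 0.1]
gripper_width: 85.7
```

```bash
cat >> h.py <<'E'
from scipy.spatial.transform import Rotation as R
def wristP(tag):
    s=arm.read_state();im,d=arm.get_image("wrist");cp=dict(arm.camera_params("wrist"))
    T=np.eye(4);T[:3,:3]=R.from_quat(s["ee_rot"]).as_matrix();T[:3,3]=s["position"]
    cp["world_to_cam"]=np.linalg.inv(T@np.array(cp["mount"]))
    cv2.imwrite(f"pics/{tag}.png",im);return s,im,d,cp,grid("wrist",cp,d)
def xang(s):
    r=R.from_quat(s["ee_rot"]).as_matrix();return np.degrees(np.arctan2(r[1,0],r[0,0]))
E
python3 - <<'E'
from h import *
s,im,d,cp,P=wristP("w1");print(s["clock"],s["position"],xang(s),s["contact_force"])
np.save("w1P.npy",P)
hsv=cv2.cvtColor(im,cv2.COLOR_BGR2HSV)
b=(abs(hsv[...,0].astype(int)-108)<12)&(hsv[...,1]>130)
for lo,hi in((150,165),(110,125)):
    m=b&(P[...,2]>lo)&(P[...,2]<hi)&(np.hypot(P[...,0]-511,P[...,1]+253)<45)
    q=P[m];e,v=np.linalg.eigh(np.cov(q[:,:2].T));r=cv2.minAreaRect(q[:,:2].astype(np.float32))
    print(len(q),q.mean(0),e,np.degrees(np.arctan2(v[1,1],v[0,1])),r, cv2.minEnclosingCircle(q[:,:2].astype(np.float32)))
E
```

```text
4.65 [ 511.67788131 -250.08027713  261.04898769] 153.11220930053685 [-1.01713232  0.16748871  0.05598248]
663 [ 515.15395167 -252.65993097  156.2667676 ] [ 15.70336246 160.59945032] 153.07826260381307 ((516.5104370117188, -253.47193908691406), (13.554676055908203, 44.94023132324219), 63.50920867919922) ((516.5647583007812, -253.36297607421875), 22.632436752319336)
1229 [ 515.00873081 -252.38391249  116.77538882] [169.9645277  262.46286954] 62.18213379100501 ((516.6449584960938, -253.053466796875), (53.30621337890625, 52.905609130859375), 61.77682113647461) ((516.9977416992188, -253.50692749023438), 27.542865753173828)
```

View pics/w1.png

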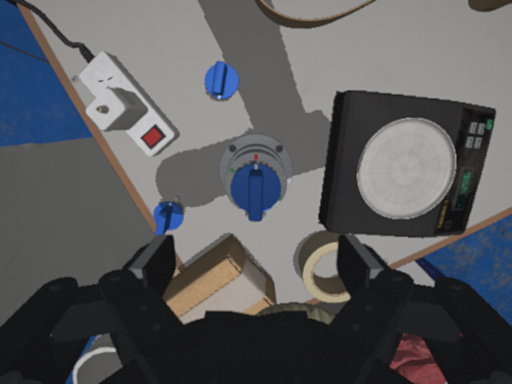

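Call:
{"name": "drive_tool", "arguments": {
  "steps": [
    [-0.0055,-0.0008,0.03,0,0.0854],
    [0,0,0.03,0,0.0854],
    [0,0,0.015,0,0.0854],
    [0,0,0,0,0.0854],
    [0,0,0,0,0.0854],
    [0,0,0,0,0.0854]
  ]
}}

```text
clock: 5.3
position: [517.2, -253.6, 187.8]
ee_rot: [0.233, 0.972, -0.0, 0.001]
contact_force: [-0.0, -0.1, 0.4]
gripper_width: 85.8
```

```bash

python3 - <<'E'
from h import *
s,im,d,cp,P=wristP("w2");print(s["clock"],s["position"],xang(s),s["contact_force"])
hsv=cv2.cvtColor(im,cv2.COLOR_BGR2HSV)
b=(abs(hsv[...,0].astype(int)-108)<12)&(hsv[...,1]>130)
for lo,hi in((152,165),(110,125)):
    m=b&(P[...,2]>lo)&(P[...,2]<hi)&(np.hypot(P[...,0]-511,P[...,1]+253)<45)
    q=P[m];r=cv2.minAreaRect(q[:,:2].astype(np.float32))
    print(len(q),q.mean(0),r, cv2.minEnclosingCircle(q[:,:2].astype(np.float32)))
E
```

```text
5.3 [ 517.23691998 -253.62402208  187.7792688 ] 153.0264397285091 [-0.021613   -0.12828124  0.43645442]
1213 [ 514.81054472 -252.32032156  156.38352149] ((516.4960327148438, -253.0861053466797), (13.746980667114258, 44.777252197265625), 62.53848648071289) ((516.5406494140625, -253.000244140625), 22.581729888916016)
2123 [ 514.83779101 -252.29269122  116.84346769] ((515.7365112304688, -252.9824981689453), (53.30500793457031, 52.104530334472656), 64.12621307373047) ((516.8316040039062, -253.31898498535156), 27.32394790649414)
```

View pics/w2.png

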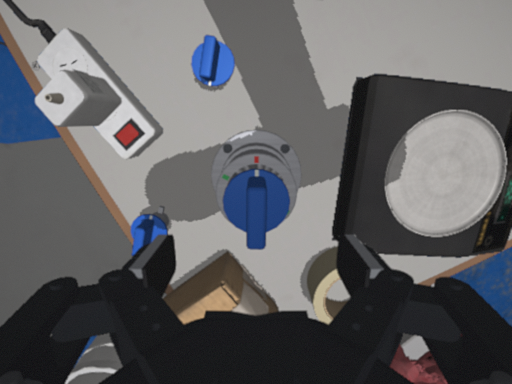

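Call:
{"name": "drive_tool", "arguments": {
  "steps": [
    [0.0008,0,0.025,0,0.0854],
    [0,0,0.02,0,0.06],
    [0,0,0.012,0,0.04],
    [0,0,0.005,0,0.03],
    [0,0,0.002,0,0.025],
    [0,0,0,0,0.025],
    [0,0,0,0,0.025],
    [0,0,0,0,0.025]
  ]
}}

```text
clock: 6.15
position: [516.1, -253.1, 123.1]
ee_rot: [0.234, 0.972, -0.0, 0.001]
contact_force: [-0.6, 1.0, -0.0]
gripper_width: 25.2
```

```bash

python3 - <<'E'
from h import *
s,im,d,cp,P=wristP("w3")
E
```

```text
(no output)
```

View pics/w3.png

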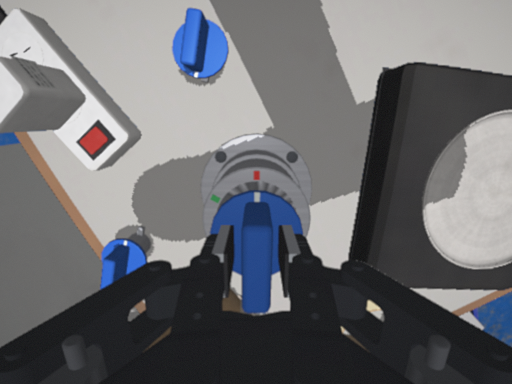

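Call:
{"name": "drive_tool", "arguments": {
  "steps": [
    [0,0,0,0,0.018],
    [0,0,0,0,0.014],
    [0,0,0,0,0.01],
    [0,0,0,0,0],
    [0,0,0,0,0]
  ]
}}

```text
clock: 6.7
position: [515.9, -252.9, 122.7]
ee_rot: [0.233, 0.972, 0.0, 0.0]
contact_force: [-1.5, 2.0, 3.1]
gripper_width: 13.3
```

Call:
{"name": "drive_tool", "arguments": {
  "steps": [
    [0,0,0.001,0,0],
    [0,0,0.001,0,0],
    [0,0,0.001,0,0],
    [0,0,0.001,0,0]
  ]
}}

```text
clock: 7.1
position: [515.9, -253.0, 118.4]
ee_rot: [0.234, 0.972, 0.0, 0.0]
contact_force: [-0.7, 2.8, 4.9]
gripper_width: 12.9
```

Call:
{"name": "drive_tool", "arguments": {
  "steps": [
    [0,0,0.0005,0,0]
  ]
}}

```text
clock: 7.2
position: [515.9, -253.0, 117.8]
ee_rot: [0.234, 0.972, 0.0, 0.0]
contact_force: [0.4, 1.8, 4.3]
gripper_width: 13.4
```

Call:
{"name": "drive_tool", "arguments": {
  "steps": [
    [0,0,0.0005,0,0]
  ]
}}

```text
clock: 7.3
position: [515.8, -253.0, 117.4]
ee_rot: [0.234, 0.972, 0.0, 0.0]
contact_force: [0.6, 2.1, 3.9]
gripper_width: 13.1
```

Call:
{"name": "drive_tool", "arguments": {
  "steps": [
    [0,0,0.0005,0,0]
  ]
}}

```text
clock: 7.4
position: [515.8, -253.0, 116.9]
ee_rot: [0.234, 0.972, 0.0, 0.0]
contact_force: [0.5, 2.2, 4.7]
gripper_width: 13.3
```

Call:
{"name": "drive_tool", "arguments": {
  "steps": [
    [0,0,0.0005,0,0]
  ]
}}

```text
clock: 7.5
position: [515.8, -253.0, 116.4]
ee_rot: [0.234, 0.972, 0.0, 0.0]
contact_force: [-0.1, 2.4, 4.5]
gripper_width: 13.8
```

Call:
{"name": "drive_tool", "arguments": {
  "steps": [
    [0,0,0.0005,0,0],
    [0,0,0.0005,0,0]
  ]
}}

```text
clock: 7.7
position: [515.8, -253.0, 115.4]
ee_rot: [0.234, 0.972, 0.0, 0.0]
contact_force: [-0.0, 2.1, 4.0]
gripper_width: 13.1
```

Call:
{"name": "drive_tool", "arguments": {
  "steps": [
    [0,0,0.0005,0,0],
    [0,0,0.0005,0,0]
  ]
}}

```text
clock: 7.9
position: [515.8, -253.0, 114.4]
ee_rot: [0.234, 0.972, 0.0, 0.0]
contact_force: [0.2, 1.5, 5.3]
gripper_width: 13.0
```

Call:
{"name": "drive_tool", "arguments": {
  "steps": [
    [0,0,0.0005,0,0],
    [0,0,0.0005,0,0]
  ]
}}

```text
clock: 8.1
position: [515.8, -253.0, 113.4]
ee_rot: [0.234, 0.972, 0.0, 0.0]
contact_force: [-0.4, 3.1, 6.0]
gripper_width: 13.3
```

Call:
{"name": "drive_tool", "arguments": {
  "steps": [
    [0,0,0.0005,0,0],
    [0,0,0.0005,0,0]
  ]
}}

```text
clock: 8.3
position: [515.8, -253.0, 112.4]
ee_rot: [0.234, 0.972, 0.0, 0.0]
contact_force: [0.0, 2.1, 4.7]
gripper_width: 13.3
```

Call:
{"name": "drive_tool", "arguments": {
  "steps": [
    [0,0,0.0005,0,0],
    [0,0,0.0005,0,0]
  ]
}}

```text
clock: 8.5
position: [515.9, -253.0, 111.5]
ee_rot: [0.234, 0.972, 0.0, 0.0]
contact_force: [0.1, 2.5, 5.5]
gripper_width: 12.9
```

Call:
{"name": "drive_tool", "arguments": {
  "steps": [
    [0,0,0.0005,0,0],
    [0,0,0.0005,0,0]
  ]
}}

```text
clock: 8.7
position: [515.8, -253.0, 110.5]
ee_rot: [0.233, 0.972, -0.0, 0.0]
contact_force: [-0.3, 2.8, 5.1]
gripper_width: 13.6
```

Call:
{"name": "drive_tool", "arguments": {
  "steps": [
    [0,0,0.0005,0,0],
    [0,0,0.0005,0,0]
  ]
}}

```text
clock: 8.9
position: [515.9, -253.0, 109.5]
ee_rot: [0.234, 0.972, -0.0, 0.0]
contact_force: [-0.6, 2.3, 5.8]
gripper_width: 13.4
```

Call:
{"name": "drive_tool", "arguments": {
  "steps": [
    [0,0,0.0005,0,0],
    [0,0,0.0005,0,0]
  ]
}}

```text
clock: 9.1
position: [515.8, -253.0, 108.5]
ee_rot: [0.234, 0.972, -0.0, 0.0]
contact_force: [0.8, 3.0, 5.4]
gripper_width: 13.2
```

Call:
{"name": "drive_tool", "arguments": {
  "steps": [
    [0,0,0.0005,0,0],
    [0,0,0.0005,0,0]
  ]
}}

```text
clock: 9.3
position: [515.9, -253.0, 107.6]
ee_rot: [0.234, 0.972, -0.0, 0.0]
contact_force: [-1.0, 2.4, 6.1]
gripper_width: 13.3
```

Call:
{"name": "drive_tool", "arguments": {
  "steps": [
    [0,0,0.0005,0,0],
    [0,0,0.0005,0,0]
  ]
}}

```text
clock: 9.5
position: [515.8, -253.0, 106.6]
ee_rot: [0.233, 0.972, -0.0, 0.0]
contact_force: [-0.3, 2.8, 6.3]
gripper_width: 12.7
```

Call:
{"name": "drive_tool", "arguments": {
  "steps": [
    [0,0,0.0005,0,0],
    [0,0,0.0005,0,0]
  ]
}}

```text
clock: 9.7
position: [515.9, -253.0, 105.6]
ee_rot: [0.233, 0.972, -0.0, 0.0]
contact_force: [-0.2, 3.1, 6.9]
gripper_width: 13.8
```

Call:
{"name": "drive_tool", "arguments": {
  "steps": [
    [0,0,0.0005,0,0],
    [0,0,0.0005,0,0]
  ]
}}

```text
clock: 9.9
position: [515.9, -253.0, 104.6]
ee_rot: [0.233, 0.972, -0.0, 0.0]
contact_force: [-0.2, 2.7, 6.3]
gripper_width: 13.5
```

```bash

python3 - <<'E'
from h import *
s,im,d,cp,P=wristP("w4");s=arm.read_state();print(s["contact_force"],s["position"])
hsv=cv2.cvtColor(im,cv2.COLOR_BGR2HSV)
b=(abs(hsv[...,0].astype(int)-108)<12)&(hsv[...,1]>130)&(np.hypot(P[...,0]-516,P[...,1]+253)<45)
z=P[b][:,2];print(np.histogram(z,bins=np.arange(80,170,2.5)))
E
```

```text
[-0.46279597  2.93051928  6.49566461] [ 515.84944808 -253.00423156  104.56614396]
(array([   0,    0,    0,    0,    0,    1,   72, 1927,   30,   28,   31,
         38,   51,   44,   43,   48,   52,   47,   61,   55,   54,   66,
        300, 2247,   17,    0,    0,    0,    0,    0,    0,    0,    3,
          3,    0]), array([ 80. ,  82.5,  85. ,  87.5,  90. ,  92.5,  95. ,  97.5, 100. ,
       102.5, 105. , 107.5, 110. , 112.5, 115. , 117.5, 120. , 122.5,
       125. , 127.5, 130. , 132.5, 135. , 137.5, 140. , 142.5, 145. ,
       147.5, 150. , 152.5, 155. , 157.5, 160. , 162.5, 165. , 167.5]))
```

View pics/w4.png

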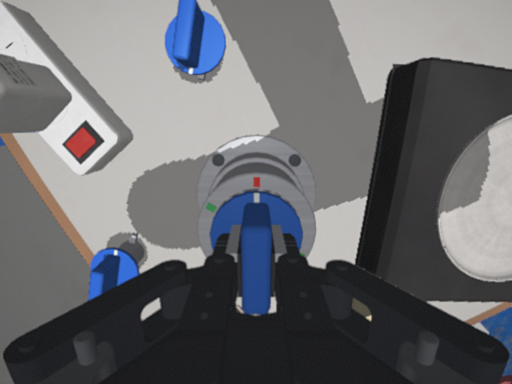

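Cap has moved down (disc top ~99, bar top ~138); the bar stays centred between the pads at (256,260). Stop is within about 1.5 mm.

Call:
{"name": "drive_tool", "arguments": {
  "steps": [
    [0,0,0.0005,0,0]
  ]
}}

```text
clock: 10.05
position: [515.9, -253.0, 104.2]
ee_rot: [0.233, 0.972, -0.0, 0.0]
contact_force: [0.1, 3.3, 6.8]
gripper_width: 13.3
```

Call:
{"name": "drive_tool", "arguments": {
  "steps": [
    [0,0,0.0004,0,0]
  ]
}}

```text
clock: 10.15
position: [515.9, -253.0, 104.1]
ee_rot: [0.233, 0.972, -0.0, 0.0]
contact_force: [-0.6, 3.2, 9.6]
gripper_width: 13.6
```

Call:
{"name": "drive_tool", "arguments": {
  "steps": [
    [0,0,0.0002,0,0],
    [0,0,0,0,0]
  ]
}}

```text
clock: 10.35
position: [515.9, -253.0, 104.1]
ee_rot: [0.233, 0.972, -0.0, 0.0]
contact_force: [-0.5, 2.7, 8.3]
gripper_width: 12.9
```

Call:
{"name": "drive_tool", "arguments": {
  "steps": [
    [0,0,0.0004,0,0],
    [0,0,0,0,0]
  ]
}}

```text
clock: 10.55
position: [515.9, -253.0, 104.0]
ee_rot: [0.233, 0.972, -0.0, 0.0]
contact_force: [-1.5, 4.1, 9.7]
gripper_width: 13.1
```

Call:
{"name": "drive_tool", "arguments": {
  "steps": [
    [0,0,0.0006,0,0],
    [0,0,0,0,0]
  ]
}}

```text
clock: 10.75
position: [515.9, -253.1, 103.9]
ee_rot: [0.233, 0.972, -0.0, 0.0]
contact_force: [-2.6, 4.1, 12.1]
gripper_width: 13.3
```

Call:
{"name": "drive_tool", "arguments": {
  "steps": [
    [0,0,0,-2,0],
    [0,0,0,-3,0],
    [0,0,0,-3,0],
    [0,0,0,-3,0]
  ]
}}

```text
clock: 11.15
position: [516.4, -253.8, 104.0]
ee_rot: [0.138, 0.99, -0.001, 0.001]
contact_force: [-1.3, 1.3, 10.7]
gripper_width: 12.9
```

```bash

python3 - <<'E'
from h import *
s=arm.read_state();print(s["contact_force"],s["position"],s["wrist_torque"],xang(s))
E
```

```text
[-1.25040807  1.27978877 10.68786821] [ 516.37144311 -253.79854494  103.97370273] [ 0.39397249  0.37128872 -0.13218608] 164.1403621400112
```

Call:
{"name": "drive_tool", "arguments": {
  "steps": [
    [0,0,0.0002,-3,0],
    [0,0,0,-4,0],
    [0,0,0,-4,0],
    [0,0,0,-4,0]
  ]
}}

```text
clock: 11.55
position: [516.8, -254.2, 104.0]
ee_rot: [0.007, 1.0, -0.001, 0.002]
contact_force: [-1.2, 0.6, 10.5]
gripper_width: 13.4
```

```bash

python3 - <<'E'
from h import *
s=arm.read_state();print(s["contact_force"],s["position"],s["wrist_torque"],xang(s))
E
```

```text
[-1.1946489   0.64586487 10.45898256] [ 516.84365625 -254.19460447  103.96683069] [ 0.05822579  0.21781186 -0.04576231] 179.1935913993822
```

Turning at 26°, firm hold ~4 N over spring, low torque. Continue.

Call:
{"name": "drive_tool", "arguments": {
  "steps": [
    [0,0,0.0002,-4,0],
    [0,0,0,-4,0],
    [0,0,0,-4,0],
    [0,0,0,-4,0],
    [0,0,0,-4,0],
    [0,0,0,-4,0]
  ]
}}

```text
clock: 12.15
position: [517.2, -254.3, 103.9]
ee_rot: [-0.201, 0.98, -0.002, 0.002]
contact_force: [0.4, 0.1, 11.3]
gripper_width: 13.4
```

```bash

python3 - <<'E'
from h import *
s,im,d,cp,P=wristP("w5")
print(s["contact_force"],s["position"],s["wrist_torque"],xang(s))
E
```

```text
[ 0.39717992  0.14516614 11.34236102] [ 517.15656523 -254.26632968  103.9470594 ] [ 0.07494705  0.16782873 -0.14715397] -156.8003147348385
```

View pics/w5.png

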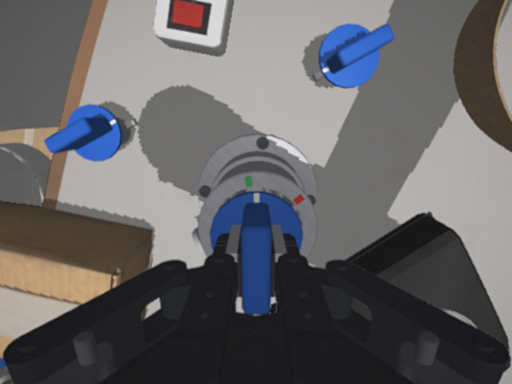

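Call:
{"name": "drive_tool", "arguments": {
  "steps": [
    [0,0,0,-3,0],
    [0,0,0,-3,0],
    [0,0,0,-2,0],
    [0,0,0,-2,0]
  ]
}}

```text
clock: 12.6
position: [517.3, -254.2, 104.0]
ee_rot: [-0.285, 0.959, -0.002, 0.002]
contact_force: [-0.5, -0.2, 11.0]
gripper_width: 13.2
```

```bash

python3 - <<'E'
from h import *
s=arm.read_state();print(s["contact_force"],s["position"],s["wrist_torque"],xang(s))
E
```

```text
[-0.48648679 -0.19573968 10.98179064] [ 517.31544548 -254.24922793  103.95636633] [ 0.10916624  0.11566272 -0.07477082] -146.88216261084332
```

Call:
{"name": "drive_tool", "arguments": {
  "steps": [
    [0,0,0,-1,0],
    [0,0,0,-1,0],
    [0,0,0,0,0]
  ]
}}

```text
clock: 12.9
position: [517.2, -254.2, 104.0]
ee_rot: [-0.301, 0.954, -0.002, 0.002]
contact_force: [-0.6, -0.1, 11.1]
gripper_width: 13.3
```

```bash

python3 - <<'E'
from h import *
s=arm.read_state();print(s["contact_force"],s["position"],s["wrist_torque"],xang(s))
E
```

```text
[-0.62882253 -0.05886622 11.14857121] [ 517.20899745 -254.1536841   103.96871221] [ 0.22873102  0.15408046 -0.13657003] -144.96650277243373
```

Call:
{"name": "drive_tool", "arguments": {
  "steps": [
    [0,0,0,-1,0],
    [0,0,0,0,0],
    [0,0,-0.001,0,0],
    [0,0,-0.001,0,0],
    [0,0,-0.001,0,0],
    [0,0,-0.001,0,0],
    [0,0,-0.001,0,0]
  ]
}}

```text
clock: 13.6
position: [516.8, -253.7, 107.4]
ee_rot: [-0.309, 0.951, -0.001, 0.001]
contact_force: [2.6, -2.9, 5.1]
gripper_width: 13.3
```

```bash

python3 - <<'E'
from h import *
s=arm.read_state();print(s["contact_force"],s["position"],s["wrist_torque"],xang(s))
E
```

```text
[ 2.59152261 -2.94239788  5.13428984] [ 516.78336701 -253.6657115   107.4233877 ] [-0.87568207 -1.03362111  0.03345256] -143.98218463699666
```

Call:
{"name": "drive_tool", "arguments": {
  "steps": [
    [0,0,-0.0015,0,0],
    [0,0,-0.0015,0,0],
    [0,0,-0.0015,0,0],
    [0,0,-0.0015,0,0],
    [0,0,-0.0015,0,0],
    [0,0,-0.0015,0,0]
  ]
}}

```text
clock: 14.2
position: [516.6, -253.5, 116.5]
ee_rot: [-0.309, 0.951, -0.001, 0.001]
contact_force: [2.9, -3.1, 4.6]
gripper_width: 13.2
```

```bash

python3 - <<'E'
from h import *
s=arm.read_state();print(s["contact_force"],s["position"],s["wrist_torque"],xang(s))
E
```

```text
[ 2.85224684 -3.11344517  4.63000374] [ 516.62334865 -253.52090619  116.4781211 ] [-1.05387822e+00 -1.17499574e+00  6.66562615e-05] -143.98114736282065
```

Call:
{"name": "drive_tool", "arguments": {
  "steps": [
    [0,0,-0.001,0,0],
    [0,0,-0.001,0,0],
    [0,0,-0.001,0,0],
    [0,0,-0.001,0,0],
    [0,0,-0.001,0,0]
  ]
}}

```text
clock: 14.7
position: [516.3, -253.2, 121.0]
ee_rot: [-0.309, 0.951, -0.001, 0.001]
contact_force: [4.0, -4.1, 2.9]
gripper_width: 13.2
```

Call:
{"name": "drive_tool", "arguments": {
  "steps": [
    [0,0,-0.001,0,0],
    [0,0,-0.001,0,0],
    [0,0,-0.001,0,0]
  ]
}}

```text
clock: 15.0
position: [516.3, -253.2, 123.8]
ee_rot: [-0.309, 0.951, -0.0, 0.001]
contact_force: [3.8, -3.0, 3.0]
gripper_width: 13.2
```

Call:
{"name": "drive_tool", "arguments": {
  "steps": [
    [0,0,-0.0015,0,0],
    [0,0,-0.0015,0,0],
    [0,0,-0.0015,0,0],
    [0,0,-0.0015,0,0]
  ]
}}

```text
clock: 15.4
position: [515.9, -252.9, 128.9]
ee_rot: [-0.309, 0.951, 0.0, 0.0]
contact_force: [5.4, -4.7, -5.1]
gripper_width: 13.6
```

Call:
{"name": "drive_tool", "arguments": {
  "steps": [
    [0,0,-0.0015,0,0],
    [0,0,-0.0015,0,0],
    [0,0,-0.0015,0,0],
    [0,0,-0.0015,0,0]
  ]
}}

```text
clock: 15.8
position: [514.9, -252.8, 133.0]
ee_rot: [-0.308, 0.951, 0.001, -0.001]
contact_force: [5.2, -6.0, -7.9]
gripper_width: 13.1
```

Call:
{"name": "drive_tool", "arguments": {
  "steps": [
    [-0.0003,-0.001,0,0,0],
    [-0.0003,-0.001,0,0,0],
    [0,0,0,0,0]
  ]
}}

```text
clock: 16.1
position: [515.2, -253.3, 133.7]
ee_rot: [-0.308, 0.951, 0.002, -0.002]
contact_force: [1.4, -0.6, -2.4]
gripper_width: 12.8
```

```bash

python3 - <<'E'
from h import *
s,im,d,cp,P=wristP("w6")
print(s["contact_force"],s["position"],s["wrist_torque"],xang(s),s["ee_rot"])
a,_=arm.get_image("side");cv2.imwrite("pics/s6.png",cv2.resize(a[180:270,290:420],None,fx=6,fy=6,interpolation=cv2.INTER_CUBIC))
E
```

```text
[ 1.3943174  -0.55267556 -2.39214891] [ 515.19168414 -253.34569647  133.73158705] [-0.306636   -0.41357201 -0.03567771] -144.06292280359668 [-0.30848894  0.95122262  0.00209615 -0.00238871]
```

View pics/w6.png

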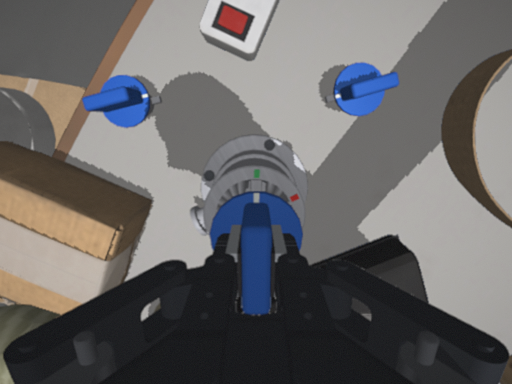

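View pics/s6.png

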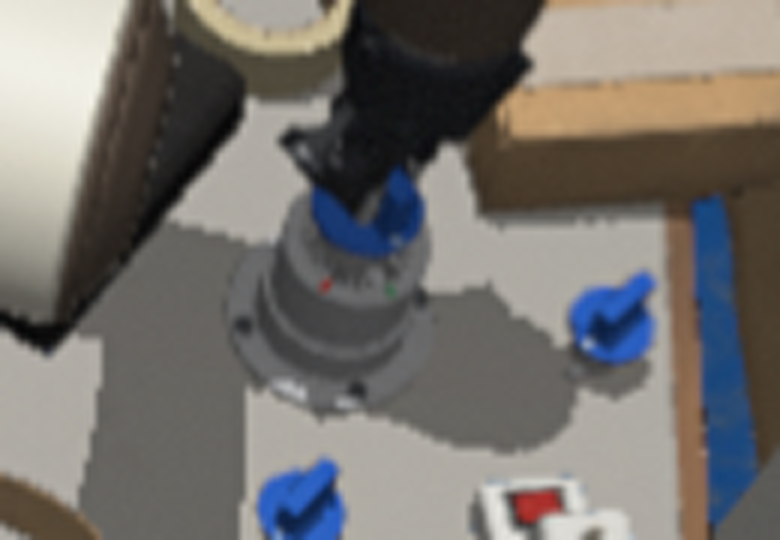

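Call:
{"name": "drive_tool", "arguments": {
  "steps": [
    [0,0,-0.0015,0,0],
    [0,0,-0.0015,0,0],
    [0,0,-0.0015,0,0],
    [0,0,-0.0015,0,0]
  ]
}}

```text
clock: 16.6
position: [517.1, -254.1, 142.1]
ee_rot: [-0.309, 0.951, 0.0, -0.0]
contact_force: [-0.5, -0.2, -0.9]
gripper_width: 13.1
```

Call:
{"name": "drive_tool", "arguments": {
  "steps": [
    [0,0,-0.0015,0,0],
    [0,0,-0.0015,0,0],
    [0,0,-0.0015,0,0],
    [0,0,-0.0015,0,0]
  ]
}}

```text
clock: 17.0
position: [517.3, -254.3, 148.0]
ee_rot: [-0.309, 0.951, 0.0, -0.0]
contact_force: [-0.5, -0.7, -2.3]
gripper_width: 13.2
```

Call:
{"name": "drive_tool", "arguments": {
  "steps": [
    [0,0,-0.002,0,0],
    [0,0,-0.003,0,0],
    [0,0,-0.005,0,0],
    [0,0,-0.01,0,0],
    [0,0,-0.015,0,0],
    [0,0,-0.02,0,0],
    [0,0,-0.015,0,0],
    [0,0,-0.01,0,0],
    [0,0,0,0,0]
  ]
}}

```text
clock: 17.9
position: [518.1, -254.5, 230.0]
ee_rot: [-0.309, 0.951, -0.001, 0.002]
contact_force: [0.4, 0.3, -1.5]
gripper_width: 12.9
```

```bash

python3 - <<'E'
from h import *
s,im,d,cp,P=wristP("w7")
print(s["contact_force"],s["position"],s["joints"],xang(s),s["ee_rot"])
P=np.load("sideP.npy")
m=(P[...,2]>30)&(P[...,2]<115)&(np.hypot(P[...,0]-615,P[...,1]-229)<140)
q=P[m];
# occupancy: min distance
r=np.hypot(q[:,0]-615,q[:,1]-229)
a=np.degrees(np.arctan2(q[:,1]-229,q[:,0]-615))
for k in range(-180,180,20):
    w=(a>=k)&(a<k+20)
    if w.sum()>3:
        i=np.argmin(r[w]);print(k,w.sum(),r[w].min().round(),q[w][i].round(),q[w][:,2].max().round())
E
```

```text
[ 0.37102591  0.33442899 -1.4939909 ] [ 518.14756038 -254.53913125  229.95162216] [-1.75942609e-01  3.02765473e-01 -1.17819168e-01  4.23758018e-04
 -1.14617119e+00 -7.66792254e-01] -144.00454097669294 [-0.30897676  0.95106742 -0.00112124  0.00169162]
-180 244 78.0 [539. 214.  81.] 98.0
-160 80 84.0 [537. 200.  63.] 89.0
40 14 138.0 [697. 339.  52.] 83.0
140 9 56.0 [562. 248.  79.] 82.0
160 179 54.0 [562. 238.  82.] 97.0
```

View pics/w7.png

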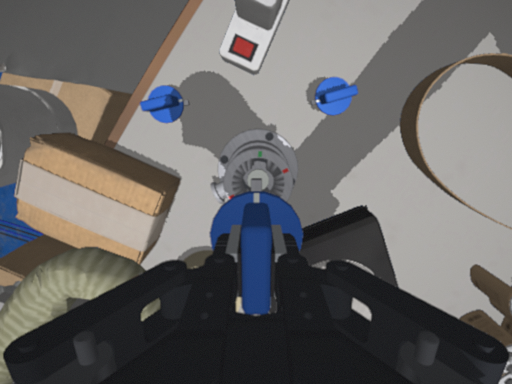

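Call:
{"name": "drive_tool", "arguments": {
  "steps": [
    [-0.0065,0.0059,0,0,0],
    [-0.0131,0.0118,0,0,0],
    [-0.0196,0.0177,0,0,0],
    [-0.02615,0.0236,0,0,0],
    [-0.02615,0.0236,0,0,0],
    [-0.02615,0.0236,0,0,0],
    [-0.02615,0.0236,0,0,0],
    [-0.02615,0.0236,0,0,0],
    [-0.02615,0.0236,0,0,0],
    [-0.02615,0.0236,0,0,0],
    [-0.02615,0.0236,0,0,0],
    [-0.02615,0.0236,0,0,0],
    [-0.02615,0.0236,0,0,0],
    [-0.02615,0.0236,0,0,0],
    [-0.0196,0.0177,0,0,0],
    [-0.0131,0.0118,0,0,0],
    [-0.0065,0.0059,0,0,0]
  ]
}}

```text
clock: 19.65
position: [619.0, 229.7, 226.5]
ee_rot: [-0.31, 0.951, -0.0, -0.001]
contact_force: [0.3, -0.7, -1.2]
gripper_width: 13.1
```

Call:
{"name": "drive_tool", "arguments": {
  "steps": [
    [0,0,0,3,0],
    [0,0,0,6,0],
    [0,0,0,6,0],
    [0,0,0,6,0],
    [0,0,0,6,0],
    [0,0,0,6,0],
    [0,0,0,3,0],
    [0,0,0,0,0],
    [0,0,0,0,0]
  ]
}}

```text
clock: 20.55
position: [619.2, 227.5, 227.7]
ee_rot: [-0.0, 1.0, -0.0, -0.0]
contact_force: [0.0, -0.4, -1.1]
gripper_width: 13.0
```

```bash

python3 - <<'E'
from h import *
s,im,d,cp,P=wristP("w8")
print(s["clock"],s["contact_force"],s["position"],s["joints"],xang(s),s["ee_rot"])
# dish plane points and bottle points
for z0,z1 in((60,105),):
    m=(P[...,2]>z0)&(P[...,2]<z1)&(np.hypot(P[...,0]-615,P[...,1]-229)<140)
    q=P[m]; r=np.hypot(q[:,0]-620,q[:,1]-228);a=np.degrees(np.arctan2(q[:,1]-228,q[:,0]-620))
    for k in range(-180,180,20):
        w=(a>=k)&(a<k+20)
        if w.sum()>3:
            i=np.argmin(r[w]);print(k,w.sum(),r[w].min().round(),q[w][i].round(),q[w][:,2].max().round())
a,d=arm.get_image("side");cv2.imwrite("pics/s8.png",cv2.resize(a[110:240,130:290],None,fx=5,fy=5,interpolation=cv2.INTER_CUBIC))
E
```

```text
20.55 [ 0.0437797  -0.43230348 -1.05602162] [619.21394574 227.54684856 227.71148455] [ 5.96800689e-01  4.46636285e-01  9.65544204e-02 -5.34231073e-05
 -1.22123805e+00 -2.16744514e+00] -179.9923504920742 [-6.67836892e-05  9.99999963e-01 -1.26355455e-04 -2.30653424e-04]
-180 1684 78.0 [544. 210.  61.] 98.0
-160 321 95.0 [532. 193.  72.] 86.0
140 226 60.0 [564. 250.  78.] 86.0
160 1648 55.0 [566. 241.  78.] 98.0
```

View pics/w8.png

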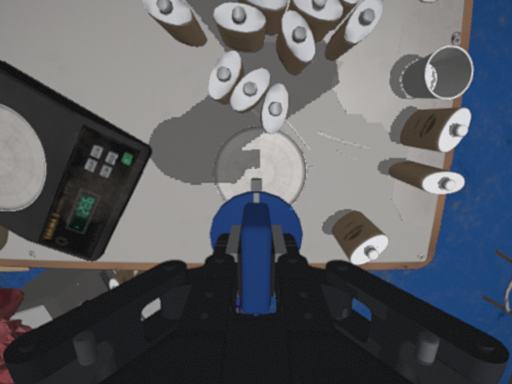

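View pics/s8.png

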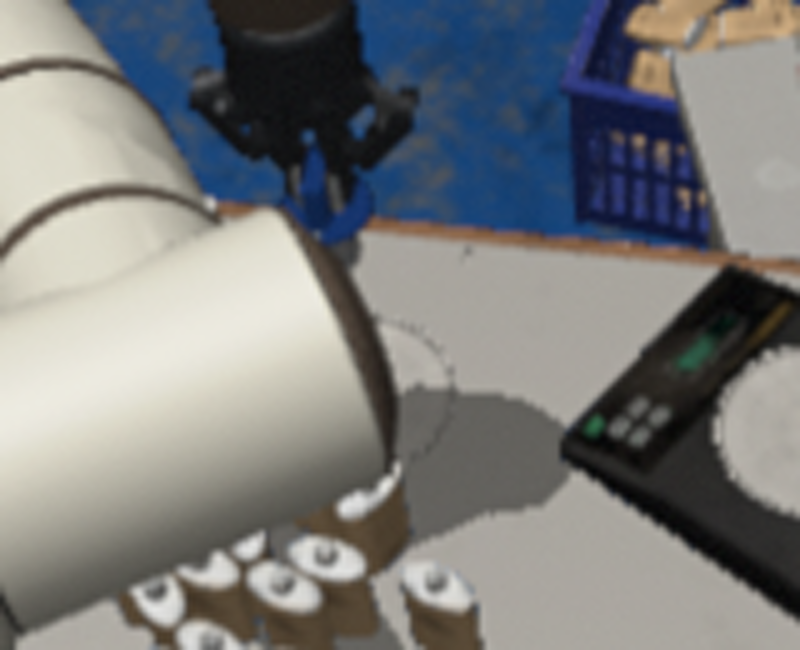

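```bash

python3 - <<'E'
from h import *
s,im,d,cp,P=wristP("w8b")
def rp(u,v,z):
    a=px2w("wrist",u,v,100,cp);b=px2w("wrist",u,v,500,cp);t=(z-a[2])/(b[2]-a[2]);return a+t*(b-a)
q=np.array([rp(*p,6) for p in((214,172),(305,172),(245,130),(218,188),(302,188))])[:,:2];print(q)
A=np.c_[2*q,np.ones(len(q))];t=np.linalg.lstsq(A,(q**2).sum(1),rcond=None)[0];print(t[:2],np.sqrt(t[2]+t[0]**2+t[1]**2))
print(P[160,250],P[170,295],P[150,120])
E
```

```text
[[621.60911618 170.70755021]
 [621.58357104 294.60812051]
 [565.77458616 213.45411279]
 [644.04415073 175.37647856]
 [644.03013466 291.47682502]]
[624.02561051 233.03115748] 61.6523818065963
[605.96982698 219.70185629   1.09652297] [619.69432686 281.54068625   1.2675477 ] [587.55364755  60.32010588  39.01874042]
```

Call:
{"name": "drive_tool", "arguments": {
  "steps": [
    [0,0.001,0.005,0,0],
    [0,0.001,0.01,0,0],
    [0,0,0.02,0,0],
    [0,0,0.025,0,0],
    [0,0,0.025,0,0],
    [0,0,0.02,0,0],
    [0,0,0.015,0,0],
    [0,0,0.01,0,0],
    [0,0,0.01,0,0],
    [0,0,0.005,0,0],
    [0,0,0.003,0,0],
    [0,0,0,0,0],
    [0,0,0,0,0]
  ]
}}

```text
clock: 22.0
position: [619.7, 230.4, 80.5]
ee_rot: [0.0, 1.0, 0.0, 0.001]
contact_force: [0.5, 0.2, -1.3]
gripper_width: 13.1
```

```bash

python3 - <<'E'
from h import *
s,im,d,cp,P=wristP("w9")
print(s["clock"],s["contact_force"],s["position"],xang(s),s["ee_rot"])
E
```

```text
22.0 [ 0.54060211  0.15609791 -1.2641923 ] [619.74213928 230.35979004  80.4760389 ] 179.9925139350918 [6.51658630e-05 9.99999793e-01 2.83157517e-04 5.73347486e-04]
```

View pics/w9.png

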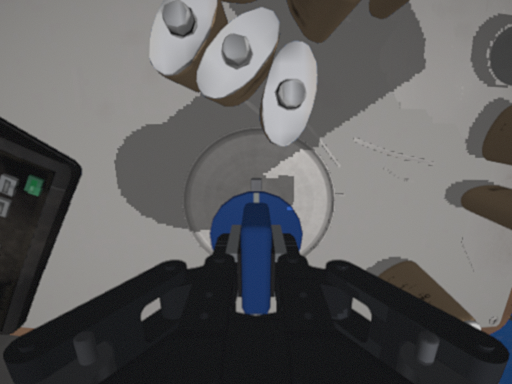

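Call:
{"name": "drive_tool", "arguments": {
  "steps": [
    [0,0,0.003,0,0],
    [0,0,0.003,0,0],
    [0,0,0.003,0,0],
    [0,0,0.002,0,0],
    [0,0,0.001,0,0],
    [0,0,0,0,0]
  ]
}}

```text
clock: 22.65
position: [619.3, 230.1, 67.5]
ee_rot: [0.0, 1.0, -0.0, -0.0]
contact_force: [-0.6, -0.8, -1.6]
gripper_width: 12.9
```

Call:
{"name": "drive_tool", "arguments": {
  "steps": [
    [0,0,0.001,0,0],
    [0,0,0.001,0,0],
    [0,0,0.001,0,0],
    [0,0,0,0,0]
  ]
}}

```text
clock: 23.05
position: [619.3, 230.1, 64.7]
ee_rot: [0.0, 1.0, -0.0, -0.0]
contact_force: [0.0, -0.4, -2.0]
gripper_width: 12.8
```

Call:
{"name": "drive_tool", "arguments": {
  "steps": [
    [0,0,0.001,0,0],
    [0,0,0.001,0,0],
    [0,0,0,0,0]
  ]
}}

```text
clock: 23.35
position: [619.5, 230.2, 63.1]
ee_rot: [0.0, 1.0, 0.0, 0.0]
contact_force: [0.1, -0.4, -0.4]
gripper_width: 13.0
```

Close to contact (expected ~62.7); feel for it.

Call:
{"name": "drive_tool", "arguments": {
  "steps": [
    [0,0,0.0007,0,0],
    [0,0,0,0,0]
  ]
}}

```text
clock: 23.55
position: [619.5, 230.3, 63.1]
ee_rot: [-0.0, 1.0, 0.0, 0.0]
contact_force: [-1.8, 0.1, 5.6]
gripper_width: 13.2
```

Call:
{"name": "drive_tool", "arguments": {
  "steps": [
    [0,0,0.0005,0,0],
    [0,0,0,0,0]
  ]
}}

```text
clock: 23.75
position: [619.5, 230.3, 63.0]
ee_rot: [-0.0, 1.0, 0.0, 0.0]
contact_force: [-2.4, -0.9, 7.4]
gripper_width: 13.2
```

Call:
{"name": "drive_tool", "arguments": {
  "steps": [
    [0,0,-0.001,0,0.012],
    [0,0,0,0,0.014],
    [0,0,0,0,0.016],
    [0,0,0,0,0.018],
    [0,0,0,0,0.022],
    [0,0,0,0,0.03],
    [0,0,0,0,0.036],
    [0,0,0,0,0.036]
  ]
}}

```text
clock: 24.55
position: [619.4, 230.2, 62.6]
ee_rot: [0.0, 1.0, -0.0, -0.0]
contact_force: [-0.3, -0.5, -0.2]
gripper_width: 35.8
```

```bash

python3 - <<'E'
from h import *
s,im,d,cp,P=wristP("w10")
print(s["clock"],s["contact_force"],s["position"],xang(s),s["ee_rot"])
E
```

```text
24.55 [-0.32967204 -0.48313928 -0.16813121] [619.36072377 230.17202778  62.56163214] 179.9852153090476 [ 1.29020725e-04  9.99999992e-01 -4.64183115e-06 -9.11657811e-06]
```

View pics/w10.png

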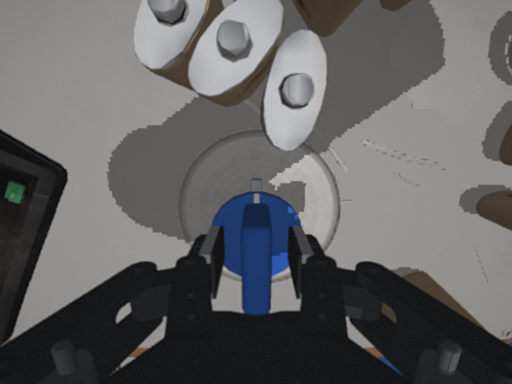

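Cap stands free between the open pads, bar centred at (256,255). Withdraw straight up.

Call:
{"name": "drive_tool", "arguments": {
  "steps": [
    [0,0,-0.005,0,0.036],
    [0,0,-0.01,0,0.036],
    [0,0,-0.02,0,0.036],
    [0,0,-0.03,0,0.036],
    [0,0,-0.03,0,0.036],
    [0,0,-0.025,0,0.036],
    [0,0,-0.015,0,0.036],
    [0,0,0,0,0.036],
    [0,0,0,0,0.036]
  ]
}}

```text
clock: 25.5
position: [619.1, 230.1, 197.9]
ee_rot: [0.0, 1.0, 0.0, 0.0]
contact_force: [-0.1, 0.4, -0.5]
gripper_width: 36.1
```

```bash

python3 - <<'E'
from h import *
s,im,d,cp,P=wristP("w11");print(s["clock"],s["position"],s["contact_force"])
hsv=cv2.cvtColor(im,cv2.COLOR_BGR2HSV)
b=(abs(hsv[...,0].astype(int)-108)<12)&(hsv[...,1]>130)
for lo,hi in((85,105),(45,65)):
    m=b&(P[...,2]>lo)&(P[...,2]<hi)&(np.hypot(P[...,0]-619,P[...,1]-230)<50)
    q=P[m];print(len(q),q.mean(0),np.percentile(q[:,2],[5,50,95]),cv2.minAreaRect(q[:,:2].astype(np.float32)))
    A=np.c_[q[:,:2]-q[:,:2].mean(0),np.ones(len(q))];print("slope",np.linalg.lstsq(A,q[:,2],rcond=None)[0])
E
```

```text
25.5 [619.06611889 230.1343587  197.86162387] [-0.09596441  0.386038   -0.52480995]
691 [618.43975081 230.12313825  96.42936213] [94.03384068 96.76627448 98.0063847 ] ((620.3695678710938, 230.2597198486328), (13.22005558013916, 45.191349029541016), 89.76834106445312)
slope [ 4.25668978e-02 -4.17920103e-02  9.64293621e+01]
1258 [619.12215169 230.02080478  57.15533561] [56.0309575  57.1101656  58.24853442] ((619.9483032226562, 229.8125), (52.65385818481445, 52.53403854370117), 0.5513549447059631)
slope [-5.30604644e-03 -6.48095160e-04  5.71553356e+01]
```

View pics/w11.png

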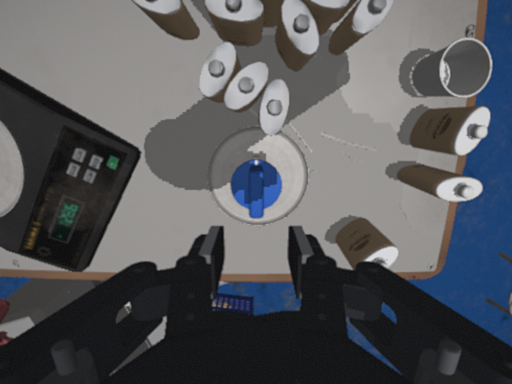

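The picture shows the cap upright on the dish at (256,185), close to its centre. The bar top is at about 97 mm, the disc top at about 57 mm, and the tilt is under 0.5°. I'm handing in now.

```bash
python3 -c "
from bench import arm
print(arm.job_done())"
```

```text
the job is handed in; nothing more can be done
None
```

The cap is out of the housing and standing upright near the middle of the steel dish on the table top. I handed the job in at 25.5 s on the robot's clock and got no verdict back.

**What I did:**
- **Press:** I gripped the blue bar and pressed the cap down slowly. It met the stop about 18.7 mm down. I held it there at 10.5–12 N measured, about 4–5 N over the spring.
- **Twist:** I turned it 63° anticlockwise, with low wrist torque throughout, until the bar pointed at the green mark.
- **Lift:** On the way out the cap dragged, pulling about 8 N down with about 8 N sideways. I shifted the tool 2 mm sideways, and it came out freely.
- **Place:** I set it on the dish with a contact force of about 7 N, opened the fingers and withdrew 135 mm straight up.

**Last checks:**
- **Position:** The cap's axis measures (620, 230) mm. The side camera puts the dish centre at (615, 229) and the wrist camera at (624, 233). These differ by about 9 mm, but either leaves the cap within about 5 mm of the centre.
- **Upright:** The disc top is level to under 0.5°. A plane fitted to the bar's top showed about 2.4° on each axis, which I put down to the bar's edge pixels. Both are within the 7° limit.
- **Height:** The bar top measures 97 mm and the disc top 57 mm, matching the cap standing on its foot on the dish.
- **Clearance:** The gripper was clear of the cap. The bottles and beaker near the dish look unmoved in the last wrist picture. I did not look again at the tape roll or identify the ferrule, but the arm felt no contact with either.

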